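Wind the cheese down into the press form and hold the lid down on its dowels

ROBOT

A 6-joint arm with a two-finger parallel gripper is mounted at the origin on a cart in front of the work surface, level with it; the furniture and walls round the work are solid. World frame = base frame: x ahead of the robot, y to its left, z up, the work surface at z = 0. Lengths are in mm, angles in degrees, forces in N, time in s.
With the tool pointing down it reaches from about 425 to 925 mm from the base axis. Payload 12.5 kg.
Tool frame: the origin (TCP) lies midway between the tips of the shut fingers; the grasp point (between the pads) lies 19 mm behind it; z points along the fingers, y is the line along which they close (so a half turn about z gives the same grasp; the last joint's range is limited). The gripper opens to 85 mm and grips with 20 to 120 N. Pads are 22 mm wide; open, the fingers measure 114 mm over their backs; the gripper's body (76 mm by 85 mm) begins 54 mm behind the grasp point. The pads swing forward as they close: fully open they stand 13 mm farther back than shut.
Start: joints at [-80.65, 28.126, 89.318, -0, 62.55, -6.05], TCP at [166.006, -602.567, 231.327] pointing down, gripper open.
Joint ranges: [-177.58, 177.58], [-47.91, 125.51], [2.72, 160], [-65.01, 245.01], [3.68, 167.84], [-153.87, 153.87]. Speed limits (degrees/s): [127.2, 127.2, 159.86, 180, 180, 180].

INTERFACE

Orientations are given as [roll, pitch, yaw] about the fixed x, y, z axes, in that order (R = Rz(yaw) Ry(pitch) Rx(roll)).
In Python, from bench import bot gives the robot as it stands. The module is installed in compiled form; this text tells all that it offers.
- The arm moves only by the tool jog_arm, never from a script. Its argument "rows" is a list of rows, each a list of 7 numbers: the shift along the tool's x, y, z in m, then the turn, a rotation vector about the tool's x, y, z in degrees, then the finger opening in m, from 0 to 0.0854. In form: [[x, y, z, ax, ay, az, gripper], ...]. A call has 1 to 10 rows; each row is the pose to reach, as a shift and turn from the pose commanded when the call began, along the tool's axes at that moment; what a row does not reach only later rows make up. A row lasts 1/12 s, in which the tool goes at most 41.7 mm and 7.16 degrees, less where a joint would pass 70% of its speed; a pose out of reach is approached as far as the arm can. A call with a gripper value outside its range is refused whole. The fingers move at their own pace and stop on an object; "squeeze" is the grip in N (left out, the last holds). Time passes only in rows, so rows that repeat a pose let the fingers close. It gives the time, the measured TCP pose, the force, the opening and the grip force at its end, in the units of the state.
- bot.observe(): the state, without advancing time (a new reading comes with each control period).
- bot.capture(name): name is "scene" or "top"; returns the picture (384x512x3 uint8, red, green, blue); there is no depth.
- bot.get_calibration(name): a dict with "fx", "fy", "cx", "cy" (pixels), "distortion" ([k1, k2, p1, p2, k3] as OpenCV has them; the pictures are not rectified), "world_from_camera" (4x4, takes a point from camera to world coordinates). Camera axes: x right, y up, looking along -z (the intrinsics and any distortion apply to the point x, -y, -z); pixel columns grow to the right and rows downward; lengths in mm; the calibration is good to about 2 mm. A picture is of the moment at which its call begins. get_calibration takes no time and is no camera call.
- bot.sign_off(): hands the job in; it is judged then, once.
The state is a dict: "clock": time; "joint_pos": joint angles; "qvel": joint speeds; "joint_efforts": joint torques, N m; "position": TCP position; "tcp_rot": TCP orientation; "wrist_force": force on the tool from outside, world axes, zero at the start; "torque": the same for the moment, N m; "gripper_width": finger opening in mm; "gripper_force": force on a finger pad.
Only numpy, scipy, OpenCV 4.12 (cv2) and the standard library are available. Lean on these libraries where they do the work, as an engineer would, in place of code of your own. Each camera call takes 0.05 s, during which the arm holds its last target. There are 200 camera calls.

TASK

Wind the fresh cheese down into the press form by turning the hand crank clockwise to its stop. Then take the lid by its handle from the board, work it over the form's two locating pins (they disappear under the lid) until it drops on, and press it fully home against the sprung red seal. Finish while still holding it pressed down, so that the swing bolts can be done up; leave the salt shaker and the steel weight where they stand.

Things in the scene. Friction and masses are not known exactly. Their poses are not given: they have to be found in the camera images.
- form_rim (a point): Press form, fixed: aluminium block 150 x 210 x 90 mm high with a round 100 mm well bored from above. This point: centre of the well at the height of the block's flat rim (90 mm above the table). z up; y along the 210 mm length, from the well towards the crank's grey gear housing; x across. Two swing bolts hang at the middle of its long sides, below the rim
- pin_a (a point): Tip of one locating pin, a steel dowel 12 mm thick with a domed end that stands 16 mm up from the rim, 85 mm from the well's centre on the crank's side
- pin_b (a point): Tip of the other locating pin, the same, 85 mm from the well's centre on the far side from the crank
- crank_axis (a point): Point on the vertical axis of the hand crank, 125 mm above the table, at the height of the middle of its knob; 172 mm from the well's centre along the form's y. The gear housing below it is 92 x 92 mm and 74 mm high, the crank arm lies 87 to 95 mm above the table
- crank_knob (a point): Middle of the crank's upright black knob (22 to 26 mm thick, 51 mm tall, standing on the end of the arm, its top 146 mm above the table). It goes round the axis at 45 mm radius and spins freely on its own pin
- crank (a joint): Crank angle in rad, growing clockwise seen from above; starts between 0 and 0.8, stop at 12.57 (two full turns from 0). At 0 the arm points along the form's -x. Each turn lowers the floor with the cheese by 20 mm; it stays where it is left and needs 1 to 2 N at the knob
- cheese_center (a point): Centre of the fresh ribbed yellow cheese (80 mm across, 51 mm high), loose on the white lifting floor in the well; at first it stands about 32 mm above the rim, with the crank at its stop its top is 8 mm below the rim
- lid_handle (a point): Centre of the steel bar handle above the middle of the lid, a blue plate 150 x 210 x 10 mm, 0.4 kg, lying flat on the cutting board. The point is 50 mm above the lid's underside; the bar is 16 mm wide (x), 16 mm high and 100 mm long (y), with 32 mm free between bar and plate; y along the lid's length, z up
- lid_underside (a point): Middle of the lid's underside. In it, 85 mm from the middle at either end, are two blind holes with chamfered mouths, one round (15 mm), one a slot (15 mm in x, 18 mm in y), closed by caps on top that reach 22 mm above the underside; it fits either way round. From the pin tips it drops 12 mm to rest on the seal, and is pressed 4 mm more to the rim
- seal (a joint): How far the sprung red seal ring (132 mm outside, round the well on the rim) is pressed in, m: 0 free (4 mm proud of the rim), 0.004 flush with it. The lid's weight alone does not press it in; flush needs a push of about 10 N on the lid
- board_center (a point): White cutting board under the lid, 260 (x) x 200 (y) x 15 mm, fixed; this point is the middle of its top
- salt_shaker: Steel salt shaker, 66 mm across, 96 mm high, loose at the back; origin under its centre
- steel_weight: Steel weight with a knob, 56 mm across, 68 mm high, loose at the back; origin under its centre
There are look-alikes about, which are no part of the job. Leave any pink or purple look-alike of the part that bears cheese_center alone.

How it is judged (in metres and radians):
On the way, in this order (a step that is already met when the one before it is completed fails the run):
1. the crank is wound clockwise to its stop (within 0.4 rad) and the cheese is down in the well (value of joint crank above 12.17 rad and z of cheese_center in the frame of form_rim below -0.027 m and horizontal distance between cheese_center and form_rim below 0.02 m), for 0.2 s.
2. the lid has dropped over both locating pins (z of lid_underside in the frame of form_rim below 0.0065 m and horizontal distance between lid_underside and form_rim below 0.005 m and angle between the y axis of lid_handle and the y axis of form_rim, either way round below 0.06 rad), for 0.1 s.
At the end, for the whole second after the job is handed in: Crank within 0.4 rad of its stop, cheese in the well; lid level over both pins (middle within 5 mm, turned under 0.06 rad), under 1.8 mm above the rim, seal pressed in over 2.8 of its 4 mm, fingers still on the lid holding it down (all of step 1 and value of joint seal above 0.0028 m and z of lid_underside in the frame of form_rim below 0.0018 m and horizontal distance between lid_underside and form_rim below 0.005 m and angle between the y axis of lid_handle and the y axis of form_rim, either way round below 0.06 rad and angle between lid_handle's own z axis and vertical below 0.03 rad and contact force between the fingers and lid above 2 N); the arm keeps its last pose, push and grip.
It fails at once if the salt shaker or the steel weight is moved by more than 3 cm (distance of any of salt_shaker, steel_weight from where it was at the start of the episode above 0.03 m).
It also fails if it takes over 61 s, if anything falls off the work surface, if the arm or the gripper's body presses on something with over 40 N, if the wrist force passes 120 N, or if a joint passes its speed limit or range.

## Working session

There is one attempt and no reset: what is moved stays moved. The work goes in short steps, Python scripts to look and compute and a tool call to move; the robot and the scene stay as the last step left them, time stands still between calls to the robot, and variables do not carry over. Pictures are saved under pics/ and viewed, at most 10 in all, crops included, and the job is handed in when it is done.

Besides the shell and the picture viewer there is one more tool, called as name([rows], argument=value, ...), one row to a line, values as JSON. jog_arm: Moves the arm, as the interface text tells. Its arguments: {"type":"object","properties":{"rows":{"type":"array","items":{"type":"array","items":{"type":"number"}}},"squeeze":{"type":"number"}},"required":["rows"]}

```bash
mkdir -p pics
python3 - <<'E'
from bench import bot
import cv2,numpy as np
print(bot.observe())
for n in("scene","top"):
    im=bot.capture(n); cv2.imwrite(f"pics/{n}0.png",im[:,:,::-1]); print(n,bot.get_calibration(n))
E
```

```text
{'clock': 0.0, 'joint_pos': array([-8.06500255e+01,  2.81613802e+01,  8.93507844e+01,  3.21172504e-04,
        6.25504412e+01, -6.04946308e+00]), 'qvel': array([ 0.02899833,  0.04139173,  0.01705657,  0.00093309, -0.0096602 ,
       -0.01934981]), 'joint_efforts': array([ 2.60436400e-04, -6.18442869e+01, -2.61586297e+01, -2.00084678e-04,
        4.11130910e-03,  2.45030594e-05]), 'position': array([ 165.96119136, -602.31630126,  230.75379053]), 'tcp_rot': array([-1.79937773e+02, -6.88109967e-03,  1.53992857e+01]), 'wrist_force': array([-1.10540411,  0.3037773 , -0.0048115 ]), 'torque': array([ 0.04273069, -0.03919941,  0.02135784]), 'gripper_force': 0.0, 'gripper_width': 85.32253212629556}
scene {'fx': 379.78381753882314, 'fy': 379.78381753882314, 'cx': 256.02796677550134, 'cy': 188.44899533302754, 'distortion': array([-0.08861782,  0.        ,  0.        ,  0.        ,  0.        ]), 'world_from_camera': array([[-3.93154903e-01, -7.23176736e-01,  5.67842082e-01,
         1.33028059e+03],
       [ 9.19386449e-01, -3.17629272e-01,  2.32034916e-01,
         2.72923745e+02],
       [ 1.25610142e-02,  6.13291981e-01,  7.89756398e-01,
         1.21363425e+03],
       [ 0.00000000e+00,  0.00000000e+00,  0.00000000e+00,
         1.00000000e+00]])}
top {'fx': 426.1245529861114, 'fy': 426.1245529861114, 'cx': 250.33756550734898, 'cy': 199.89704199844, 'distortion': array([-0.05952183,  0.        ,  0.        ,  0.        ,  0.        ]), 'world_from_camera': array([[ 1.75322301e-02,  9.89856071e-01, -1.40987869e-01,
         3.53410131e+02],
       [-9.99634223e-01,  2.02575250e-02,  1.79179740e-02,
        -5.50587243e+01],
       [ 2.05922806e-02,  1.40622157e-01,  9.89849164e-01,
         1.36558082e+03],
       [ 0.00000000e+00,  0.00000000e+00,  0.00000000e+00,
         1.00000000e+00]])}
```

View pics/scene0.png

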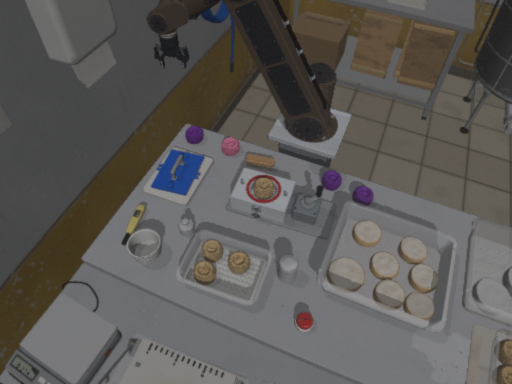

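View pics/top0.png

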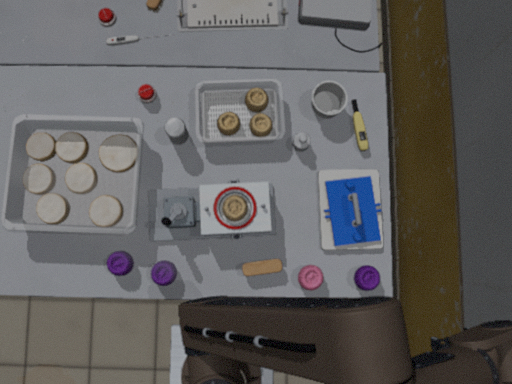

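The top view shows the form with its red seal at (235,209), the crank housing at (180,212) with the black knob near (166,221), and the lid at (353,211). The shaker is at (176,128) and the weight at (301,141).

Candidates for the cheese: the ribbed one in the well at (235,208) is the one that fits. The pink one at (311,277) and the purple ones at (367,277), (163,273) and (120,263) are look-alikes on the table. I'll measure and enlarge to confirm.

```bash
cat > h.py <<'E'
from bench import bot
import cv2,numpy as np
def ray(n,uv):
    c=bot.get_calibration(n);K=np.array([[c['fx'],0,c['cx']],[0,c['fy'],c['cy']],[0,0,1]])
    p=cv2.undistortPoints(np.float64(uv).reshape(-1,1,2),K,c['distortion']).reshape(-1,2)
    T=c['world_from_camera'];d=np.c_[p[:,0],-p[:,1],-np.ones(len(p))]@T[:3,:3].T
    return T[:3,3],d
def onz(n,uv,z):
    o,d=ray(n,uv);return (o+d*((z-o[2])/d[:,2])[:,None])[:,:2]
def tri(uv1,uv2):
    A=[];b=[]
    for n,u in(("scene",uv1),("top",uv2)):
        o,d=ray(n,[u]);d=d[0]/np.linalg.norm(d[0]);P=np.eye(3)-np.outer(d,d);A.append(P);b.append(P@o)
    return np.linalg.lstsq(np.vstack(A),np.hstack(b),rcond=None)[0]
def blobs(m,amin=15):
    cs,_=cv2.findContours(m.astype(np.uint8),cv2.RETR_EXTERNAL,cv2.CHAIN_APPROX_NONE)
    return sorted([c for c in cs if cv2.contourArea(c)>amin],key=cv2.contourArea)[::-1]
E
python3 - <<'E'
from h import *
for n,box in(("scene",(130,130,345,240)),("top",(145,165,395,255))):
    im=cv2.imread(f"pics/{n}0.png");hsv=cv2.cvtColor(im,cv2.COLOR_BGR2HSV);h,s,v=cv2.split(hsv)
    x0,y0,x1,y1=box;roi=np.zeros(h.shape,bool);roi[y0:y1,x0:x1]=1
    red=((h<6)|(h>174))&(s>150)&(v>80)&roi
    for c in blobs(red,60)[:1]:
        e=cv2.fitEllipse(cv2.convexHull(c));print(n,"red",e,onz(n,[e[0]],94))
        w=onz(n,c[:,0],94);print(" circ",cv2.minEnclosingCircle(np.float32(cv2.convexHull(np.float32(w)))))
    blue=(h>105)&(h<125)&(s>150)&(v>60)&roi
    c=blobs(blue,200)[0];w=np.float32(onz(n,c[:,0],25));print(n,"lid",cv2.minAreaRect(w))
    blk=(v<40)&roi
    for c in blobs(blk,5)[:6]:
        print(" black",cv2.boundingRect(c),cv2.contourArea(c),onz(n,[c[:,0].mean(0)],125))
    white=(v>165)&(s<40)&roi
    for c in blobs(white,400)[:3]:
        for z in(15,90): print(" white",z,cv2.boundingRect(c),cv2.minAreaRect(np.float32(onz(n,c[:,0],z))))
    cr=im[y0:y1,x0:x1];cv2.imwrite(f"pics/{n}c.png",cv2.resize(cr,None,fx=3,fy=3,interpolation=cv2.INTER_CUBIC))
E
```

```text
scene lid ((520.7691650390625, -407.2545166015625), (209.28268432617188, 176.1038818359375), 8.187629699707031)
 black (317, 187, 5, 9) 17.0 [[463.47699107 166.0359025 ]]
 black (304, 130, 7, 7) 7.5 [[191.91119592  28.21753671]]
 black (295, 130, 7, 4) 7.0 [[201.88045641  -7.87690091]]
top red ((234.59031677246094, 207.51785278320312), (41.3332405090332, 41.558067321777344), 95.9648208618164) [[510.43060105 -31.16106442]]
 circ ((510.93853759765625, -31.109683990478516), 62.99674987792969)
top lid ((517.8247680664062, -406.48529052734375), (205.35589599609375, 177.115478515625), 7.868523120880127)
 black (391, 185, 4, 61) 53.0 [[ 493.13451645 -499.09256242]]
 black (162, 218, 9, 8) 39.0 [[461.91519695 167.12575239]]
 black (390, 165, 3, 17) 19.0 [[ 619.99131535 -498.85557539]]
```

View pics/topc.png

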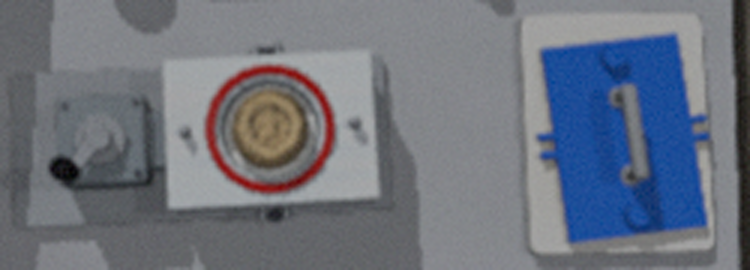

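View pics/scenec.png

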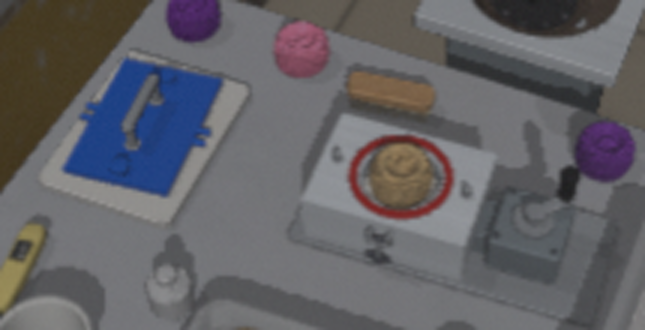

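The enlarged crops confirm the ribbed yellow cheese inside the red ring as the one meant. The crank knob is the black dot at top (166,222). The lid handle bar is at top about (356,210), and the pins are at about (207,211) and (264,206). Next I'll refine these.

Run:
```python
from h import *
pa=tri((130+468/3,130+187/3),(145+187/3,165+137/3)); pb=tri((130+337/3,130+153/3),(145+356/3,165+128/3))
print("pins",pa,pb,(pa+pb)/2,np.linalg.norm((pa-pb)[:2]),np.degrees(np.arctan2(*(pa-pb)[[1,0]])))
kb=tri((319.5,191.5),(166,221.5));print("knob",kb)
# handle ends
e1=tri((130+155/3,130+80/3),(145+629/3,165+92/3));e2=tri((130+131/3,130+142/3),(145+629/3,165+177/3))
print("handle",e1,e2,(e1+e2)/2)
# form top outline in both views; lid blue edges
for n,box in(("scene",(225,165,302,225)),("top",(190,175,280,242))):
    im=cv2.imread(f"pics/{n}0.png");hsv=cv2.cvtColor(im,cv2.COLOR_BGR2HSV);h,s,v=cv2.split(hsv)
    x0,y0,x1,y1=box
    sub=v[y0:y1,x0:x1].astype(float);t,m=cv2.threshold(v[y0:y1,x0:x1],0,255,cv2.THRESH_OTSU)
    c=blobs(m>0,100)[0]+np.array([x0,y0]);print(n,t,cv2.boundingRect(c),cv2.minAreaRect(np.float32(onz(n,c[:,0],90))))
    red=((h<12)|(h>170))&(s>110);c=blobs(red[y0:y1,x0:x1],30)[0]+np.array([x0,y0])
    print("red",cv2.minAreaRect(np.float32(onz(n,c[:,0],92))))
    b=((h>105)&(h<125)&(s>130)).astype(np.uint8);b=cv2.morphologyEx(b,cv2.MORPH_OPEN,np.ones((9,9)))
    c=blobs(b[120:260],100)[0]+np.array([0,120]);print("lid",cv2.minAreaRect(np.float32(onz(n,c[:,0],25))))
```

```text
pins [498.66413582  51.72989539  95.11384972] [ 511.90400697 -118.48839712   92.05458432] [505.2840714  -33.37925087  93.58421702] 170.73242601322974 94.44760922447489
knob [462.10101862 168.58691576 117.7067592 ]
handle [ 540.84301048 -369.28974271  151.41513267] [ 487.68672469 -451.73630697  -79.01449397] [ 514.26486759 -410.51302484   36.20031935]
scene 110.0 (225, 165, 77, 60) ((529.25634765625, -22.35516357421875), (274.645263671875, 299.695556640625), 23.802059173583984)
red ((511.1197509765625, -31.485061645507812), (127.94697570800781, 123.98177337646484), 23.66290855407715)
lid ((523.900390625, -407.97662353515625), (209.56625366210938, 160.00521850585938), 14.19233512878418)
top 125.0 (190, 175, 90, 60) ((521.0684204101562, -30.657241821289062), (179.5000762939453, 271.3402099609375), 1.228225827217102)
red ((511.1484375, -30.844100952148438), (124.36782836914062, 123.56153106689453), 1.1104588508605957)
lid ((517.5540161132812, -406.3922424316406), (206.40382385253906, 151.47010803222656), 7.8620805740356445)
```

jog_arm([
  [0.408,-0.149,0,0,0,-74.6,0.085],
  [0.408,-0.149,0,0,0,-74.6,0.085],
  [0.408,-0.149,0,0,0,-74.6,0.085],
  [0.408,-0.149,0,0,0,-74.6,0.085],
  [0.408,-0.149,0,0,0,-74.6,0.085],
  [0.408,-0.149,0,0,0,-74.6,0.085],
  [0.408,-0.149,0,0,0,-74.6,0.085],
  [0.408,-0.149,0,0,0,-74.6,0.085],
  [0.408,-0.149,0,0,0,-74.6,0.085],
  [0.408,-0.149,0,0,0,-74.6,0.085],
])

```text
clock: 0.93
position: [506.7, -359.2, 231.1]
tcp_rot: [-180.0, -0.0, 87.4]
wrist_force: [-0.2, -0.6, 0.1]
gripper_width: 84.8
gripper_force: 0.0
```

jog_arm([
  [0.4,-0.02,0,0,0,-3,0.06],
  [0.4,-0.02,0,0,0,-3,0.06],
  [0.4,-0.02,0,0,0,-3,0.06],
  [0.4,-0.02,0,0,0,-3,0.06],
  [0.4,-0.02,0,0,0,-3,0.06],
  [0.4,-0.02,0,0,0,-3,0.06],
  [0.4,-0.02,0,0,0,-3,0.06],
  [0.4,-0.02,0,0,0,-3,0.06],
  [0.4,-0.02,0,0,0,-3,0.06],
  [0.4,-0.02,0,0,0,-3,0.06],
])

```text
clock: 1.77
position: [505.5, 42.9, 231.2]
tcp_rot: [-180.0, -0.0, 90.1]
wrist_force: [0.9, 0.2, -0.9]
gripper_width: 60.0
gripper_force: 0.0
```

jog_arm([
  [0,0,0,0,0,0,0.06],
  [0,0,0,0,0,0,0.06],
])

```text
clock: 1.93
position: [506.0, 40.8, 231.2]
tcp_rot: [-180.0, 0.0, 90.2]
wrist_force: [-0.5, -1.4, 0.2]
gripper_width: 60.1
gripper_force: 0.0
```

jog_arm([
  [0.127,-0.0435,0,0,0,0,0.06],
  [0.127,-0.0435,0,0,0,0,0.06],
  [0.127,-0.0435,0,0,0,0,0.06],
  [0.127,-0.0435,0,0,0,0,0.06],
  [0.127,-0.0435,0.035,0,0,0,0.06],
  [0.127,-0.0435,0.07,0,0,0,0.06],
  [0.127,-0.0435,0.1,0,0,0,0.06],
  [0.127,-0.0435,0.125,0,0,0,0.06],
  [0.127,-0.0435,0.125,0,0,0,0.06],
  [0.127,-0.0435,0.125,0,0,0,0.06],
])

```text
clock: 2.77
position: [462.8, 165.6, 105.8]
tcp_rot: [-179.9, 0.0, 90.0]
wrist_force: [0.4, -0.1, -0.1]
gripper_width: 59.8
gripper_force: 0.0
```

jog_arm([
  [0,0,0,0,0,0,0.03],
  [0,0,0,0,0,0,0.02],
  [0,0,0,0,0,0,0.015],
  [0,0,0,0,0,0,0.015],
  [0,0,0,0,0,0,0.015],
  [0,0,0,0,0,0,0.015],
], squeeze=20)

```text
clock: 3.27
position: [463.8, 166.7, 107.8]
tcp_rot: [179.8, -0.0, 90.0]
wrist_force: [2.5, -3.5, 6.5]
gripper_width: 24.2
gripper_force: 19.4
```

Run:
```python
import numpy as np
for c in range(5):
    p0=38+150*c;p=np.radians(p0+15*np.arange(1,11));q=np.radians(p0)
    print(p0,[[round(.045*(np.sin(a)-np.sin(q)),4),round(-.045*(np.cos(a)-np.cos(q)),4)] for a in p])
```

```text
38 [[np.float64(0.0082), np.float64(0.0084)], [np.float64(0.014), np.float64(0.0186)], [np.float64(0.017), np.float64(0.03)], [np.float64(0.0169), np.float64(0.0417)], [np.float64(0.0137), np.float64(0.053)], [np.float64(0.0078), np.float64(0.0632)], [np.float64(-0.0006), np.float64(0.0714)], [np.float64(-0.0108), np.float64(0.0772)], [np.float64(-0.0222), np.float64(0.0801)], [np.float64(-0.034), np.float64(0.08)]]
188 [[np.float64(-0.0113), np.float64(-0.0031)], [np.float64(-0.0214), np.float64(-0.0091)], [np.float64(-0.0297), np.float64(-0.0175)], [np.float64(-0.0355), np.float64(-0.0277)], [np.float64(-0.0384), np.float64(-0.0391)], [np.float64(-0.0383), np.float64(-0.0508)], [np.float64(-0.0352), np.float64(-0.0621)], [np.float64(-0.0292), np.float64(-0.0723)], [np.float64(-0.0208), np.float64(-0.0805)], [np.float64(-0.0106), np.float64(-0.0863)]]
338 [[np.float64(0.0114), np.float64(-0.0029)], [np.float64(0.0231), np.float64(-0.0028)], [np.float64(0.0344), np.float64(0.0003)], [np.float64(0.0446), np.float64(0.0063)], [np.float64(0.0528), np.float64(0.0146)], [np.float64(0.0586
[... 356 characters left out ...]
0169)], [np.float64(-0.053), np.float64(0.0137)], [np.float64(-0.0632), np.float64(0.0078)], [np.float64(-0.0714), np.float64(-0.0006)], [np.float64(-0.0772), np.float64(-0.0108)], [np.float64(-0.0801), np.float64(-0.0222)], [np.float64(-0.08), np.float64(-0.034)]]
638 [[np.float64(0.0031), np.float64(-0.0113)], [np.float64(0.0091), np.float64(-0.0214)], [np.float64(0.0175), np.float64(-0.0297)], [np.float64(0.0277), np.float64(-0.0355)], [np.float64(0.0391), np.float64(-0.0384)], [np.float64(0.0508), np.float64(-0.0383)], [np.float64(0.0621), np.float64(-0.0352)], [np.float64(0.0723), np.float64(-0.0292)], [np.float64(0.0805), np.float64(-0.0208)], [np.float64(0.0863), np.float64(-0.0106)]]
```

jog_arm([
  [0.0082,0.0084,0,0,0,0,0.015],
  [0.014,0.0186,0,0,0,0,0.015],
  [0.017,0.03,0,0,0,0,0.015],
  [0.0169,0.0417,0,0,0,0,0.015],
  [0.0137,0.053,0,0,0,0,0.015],
  [0.0078,0.0632,0,0,0,0,0.015],
  [-0.0006,0.0714,0,0,0,0,0.015],
  [-0.0108,0.0772,0,0,0,0,0.015],
  [-0.0222,0.0801,0,0,0,0,0.015],
  [-0.034,0.08,0,0,0,0,0.015],
])

```text
clock: 4.1
position: [544.7, 132.7, 107.8]
tcp_rot: [179.7, -0.0, 90.0]
wrist_force: [0.0, 2.0, 5.4]
gripper_width: 23.7
gripper_force: 19.6
```

jog_arm([
  [-0.0113,-0.0031,0,0,0,0,0.015],
  [-0.0214,-0.0091,0,0,0,0,0.015],
  [-0.0297,-0.0175,0,0,0,0,0.015],
  [-0.0355,-0.0277,0,0,0,0,0.015],
  [-0.0384,-0.0391,0,0,0,0,0.015],
  [-0.0383,-0.0508,0,0,0,0,0.015],
  [-0.0352,-0.0621,0,0,0,0,0.015],
  [-0.0292,-0.0723,0,0,0,0,0.015],
  [-0.0208,-0.0805,0,0,0,0,0.015],
  [-0.0106,-0.0863,0,0,0,0,0.015],
])

```text
clock: 4.93
position: [458.2, 122.6, 107.8]
tcp_rot: [179.6, -0.1, 90.0]
wrist_force: [11.0, 1.3, 2.3]
gripper_width: 23.7
gripper_force: 20.0
```

jog_arm([
  [0.0114,-0.0029,0,0,0,0,0.015],
  [0.0231,-0.0028,0,0,0,0,0.015],
  [0.0344,0.0003,0,0,0,0,0.015],
  [0.0446,0.0063,0,0,0,0,0.015],
  [0.0528,0.0146,0,0,0,0,0.015],
  [0.0586,0.0249,0,0,0,0,0.015],
  [0.0615,0.0362,0,0,0,0,0.015],
  [0.0614,0.048,0,0,0,0,0.015],
  [0.0583,0.0593,0,0,0,0,0.015],
  [0.0523,0.0694,0,0,0,0,0.015],
])

```text
clock: 5.77
position: [527.3, 175.6, 107.9]
tcp_rot: [179.8, -0.1, 90.1]
wrist_force: [1.3, 5.3, 5.3]
gripper_width: 23.8
gripper_force: 19.9
```

jog_arm([
  [-0.0084,0.0082,0,0,0,0,0.015],
  [-0.0186,0.014,0,0,0,0,0.015],
  [-0.03,0.017,0,0,0,0,0.015],
  [-0.0417,0.0169,0,0,0,0,0.015],
  [-0.053,0.0137,0,0,0,0,0.015],
  [-0.0632,0.0078,0,0,0,0,0.015],
  [-0.0714,-0.0006,0,0,0,0,0.015],
  [-0.0772,-0.0108,0,0,0,0,0.015],
  [-0.0801,-0.0222,0,0,0,0,0.015],
  [-0.08,-0.034,0,0,0,0,0.015],
])

```text
clock: 6.6
position: [492.6, 94.7, 107.8]
tcp_rot: [179.7, -0.1, 90.0]
wrist_force: [5.3, 13.4, 3.7]
gripper_width: 23.8
gripper_force: 19.9
```

jog_arm([
  [0.0031,-0.0113,0,0,0,0,0.015],
  [0.0091,-0.0214,0,0,0,0,0.015],
  [0.0175,-0.0297,0,0,0,0,0.015],
  [0.0277,-0.0355,0,0,0,0,0.015],
  [0.0391,-0.0384,0,0,0,0,0.015],
  [0.0391,-0.0384,0,0,0,0,0.015],
  [0.0391,-0.0384,0,0,0,0,0.015],
])

```text
clock: 7.18
position: [455.3, 134.4, 107.8]
tcp_rot: [179.7, -0.1, 90.1]
wrist_force: [5.4, 2.0, 5.0]
gripper_width: 23.8
gripper_force: 20.1
```

Run:
```python
from h import *
print(bot.observe()['position'],bot.observe()['wrist_force'])
im=bot.capture("scene"); x0,y0,x1,y1=210,140,350,240
cv2.imwrite("pics/s1.png",cv2.resize(im[y0:y1,x0:x1,::-1],None,fx=5,fy=5,interpolation=cv2.INTER_CUBIC))
```

```text
[455.2901995  134.4153016  107.80291999] [5.39609191 2.04874814 4.99804307]
```

View pics/s1.png

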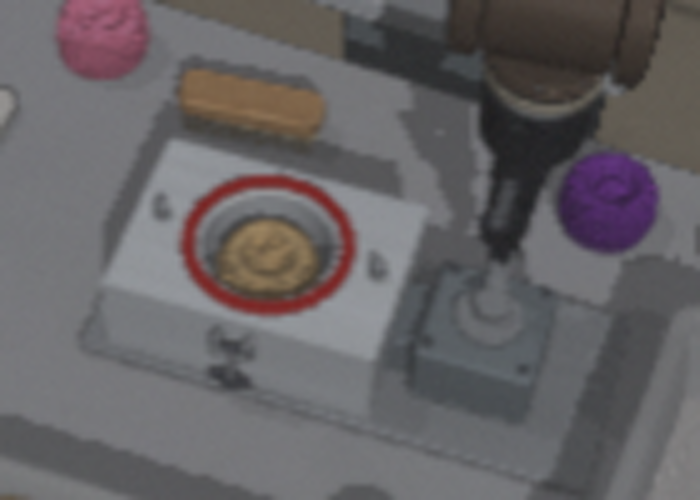

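The cheese now sits in the well at crop (268,255), inside the red ring. The crank is at about 715° of travel, which is its stop, and the knob circle fits an axis at about (499.5,139). I'll release and go to the lid.

jog_arm([
  [0.003,0,0,0,0,0,0.015],
  [0,0,0,0,0,0,0.06],
  [0,0,0,0,0,0,0.06],
  [0,0,0,0,0,0,0.06],
  [0,0,-0.04,0,0,0,0.06],
  [0,0,-0.08,0,0,0,0.06],
  [0,0,-0.12,0,0,0,0.06],
  [-0.04,0.005,-0.12,0,0,0,0.06],
  [-0.08,0.01,-0.12,0,0,7,0.06],
  [-0.12,0.015,-0.12,0,0,14,0.06],
])

```text
clock: 8.07
position: [468.1, 12.5, 227.1]
tcp_rot: [179.9, -0.0, 75.8]
wrist_force: [0.4, 0.3, -0.7]
gripper_width: 60.3
gripper_force: 0.0
```

jog_arm([
  [-0.002,0,0,0,0,0,0.06],
  [-0.002,0,0,0,0,0,0.06],
])

```text
clock: 8.23
position: [467.7, 9.7, 226.2]
tcp_rot: [-180.0, 0.0, 75.8]
wrist_force: [0.2, 0.1, 0.2]
gripper_width: 59.8
gripper_force: 0.0
```

jog_arm([
  [-0.391,0.152,0,0,0,67.8,0.06],
  [-0.391,0.152,0,0,0,67.8,0.06],
  [-0.391,0.152,0,0,0,67.8,0.06],
  [-0.391,0.152,0,0,0,67.8,0.06],
  [-0.391,0.152,0,0,0,67.8,0.06],
  [-0.391,0.152,0,0,0,67.8,0.06],
  [-0.391,0.152,0,0,0,67.8,0.06],
  [-0.391,0.152,0,0,0,67.8,0.06],
  [-0.391,0.152,0,0,0,67.8,0.06],
  [-0.391,0.152,0,0,0,67.8,0.06],
])

```text
clock: 9.07
position: [521.2, -402.4, 226.1]
tcp_rot: [-180.0, 0.0, 8.0]
wrist_force: [-0.5, 0.9, -0.4]
gripper_width: 59.8
gripper_force: 0.0
```

jog_arm([
  [0,0,0,0,0,0,0.06],
  [0,0,0,0,0,0,0.06],
])

```text
clock: 9.23
position: [520.8, -402.2, 225.1]
tcp_rot: [-179.9, 0.1, 8.2]
wrist_force: [0.1, 0.1, 0.2]
gripper_width: 59.8
gripper_force: 0.0
```

Run:
```python
from h import *
# handle long axis from first pictures: steel (low saturation) pixels within the lid
for n,box in(("scene",(170,150,192,182)),("top",(345,190,366,230))):
    im=cv2.imread(f"pics/{n}0.png");h,s,v=cv2.split(cv2.cvtColor(im,cv2.COLOR_BGR2HSV));x0,y0,x1,y1=box
    m=(s[y0:y1,x0:x1]<110);b=blobs(m,10)
    for c in b[:2]: 
        c=c+np.array([x0,y0]);r=cv2.minAreaRect(np.float32(onz(n,c[:,0],73)));print(n,cv2.boundingRect(c),r)
```

```text
scene (171, 155, 14, 25) ((535.6751708984375, -393.2686462402344), (128.505615234375, 37.88138961791992), 7.376347541809082)
scene (176, 150, 16, 4) ((445.2791748046875, -412.8248596191406), (15.941550254821777, 66.1376724243164), 8.728381156921387)
top (348, 193, 14, 34) ((514.6618041992188, -400.00347900390625), (102.71350860595703, 29.49268341064453), 7.974413871765137)
```

jog_arm([
  [-0.002,0.004,0.04,0,0,0,0.06],
  [-0.002,0.004,0.08,0,0,0,0.06],
  [-0.002,0.004,0.115,0,0,0,0.06],
  [-0.002,0.004,0.14,0,0,0,0.06],
  [-0.002,0.004,0.16,0,0,0,0.06],
  [-0.002,0.004,0.172,0,0,0,0.06],
  [-0.002,0.004,0.178,0,0,0,0.06],
  [-0.002,0.004,0.178,0,0,0,0.06],
])

```text
clock: 9.9
position: [519.4, -404.8, 47.7]
tcp_rot: [-179.9, 0.1, 8.3]
wrist_force: [0.2, 0.1, 0.5]
gripper_width: 59.9
gripper_force: 0.0
```

jog_arm([
  [0,0,0,0,0,0,0.03],
  [0,0,0,0,0,0,0.02],
  [0,0,0,0,0,0,0.01],
  [0,0,0,0,0,0,0.005],
  [0,0,0,0,0,0,0.005],
  [0,0,0,0,0,0,0.005],
  [0,0,0,0,0,0,0.005],
], squeeze=60)

```text
clock: 10.48
position: [519.7, -406.6, 49.8]
tcp_rot: [179.9, -0.1, 8.2]
wrist_force: [-0.1, -0.8, 5.8]
gripper_width: 14.6
gripper_force: 60.2
```

jog_arm([
  [0,0,-0.015,0,0,0,0.005],
  [0,0,-0.045,0,0,0,0.005],
  [0,0,-0.075,0,0,0,0.005],
  [0,0,-0.105,0,0,0,0.005],
  [0,0,-0.135,0,0,0,0.005],
  [0,0,-0.15,0,0,0,0.005],
  [0.002,-0.018,-0.15,0,0,-4,0.005],
  [0.006,-0.048,-0.15,0,0,-10,0.005],
  [0.01,-0.079,-0.15,0,0,-17,0.005],
  [0.014,-0.11,-0.15,0,0,-24,0.005],
], squeeze=80)

```text
clock: 11.32
position: [516.7, -294.0, 198.3]
tcp_rot: [-180.0, 0.0, 32.5]
wrist_force: [0.8, 0.7, -3.1]
gripper_width: 14.6
gripper_force: 78.6
```

jog_arm([
  [0,0,0,0,0,0,0.005],
  [0,0,0,0,0,0,0.005],
])

```text
clock: 11.48
position: [517.3, -293.8, 198.8]
tcp_rot: [180.0, -0.0, 32.3]
wrist_force: [-0.2, 0.4, -2.4]
gripper_width: 14.6
gripper_force: 78.8
```

jog_arm([
  [0.0135,-0.0223,0,0,0,-6.2,0.005],
  [0.027,-0.0447,0,0,0,-12.4,0.005],
  [0.0406,-0.067,0,0,0,-18.6,0.005],
  [0.0542,-0.0894,0,0,0,-24.8,0.005],
  [0.0678,-0.1117,0,0,0,-31,0.005],
  [0.0813,-0.134,0,0,0,-37.3,0.005],
  [0.0949,-0.1564,0,0,0,-43.5,0.005],
  [0.1084,-0.1787,0,0,0,-49.7,0.005],
  [0.122,-0.201,0,0,0,-55.9,0.005],
  [0.1355,-0.2234,0,0,0,-62.1,0.005],
])

```text
clock: 12.32
position: [513.1, -33.7, 198.4]
tcp_rot: [180.0, 0.0, 94.5]
wrist_force: [-0.1, 0.1, -3.3]
gripper_width: 14.3
gripper_force: 79.0
```

jog_arm([
  [0,0,0,0,0,0,0.005],
  [0,0,0,0,0,0,0.005],
  [0,0,0,0,0,0,0.005],
  [0,0,0,0,0,0,0.005],
])

```text
clock: 12.65
position: [513.1, -35.1, 198.3]
tcp_rot: [180.0, 0.0, 94.2]
wrist_force: [1.0, -0.2, -2.8]
gripper_width: 14.3
gripper_force: 78.9
```

Run:
```python
from h import *
s=bot.observe();print(s['position'],s['tcp_rot'],s['wrist_force'],s['torque'],s['joint_pos'])
for n in("scene","top"):
    im=bot.capture(n)[:,:,::-1].copy();cv2.imwrite(f"pics/{n}2.png",im)
    h,sa,v=cv2.split(cv2.cvtColor(im,cv2.COLOR_BGR2HSV))
    b=((h>105)&(h<125)&(sa>130)).astype(np.uint8);b=cv2.morphologyEx(b,cv2.MORPH_OPEN,np.ones((5,5)))
    c=blobs(b[120:270,100:400],100)[0]+np.array([100,120]);zt=s['position'][2]-34+10
    print(n,cv2.boundingRect(c),cv2.minAreaRect(np.float32(onz(n,c[:,0],zt))))
a=cv2.imread("pics/scene2.png")[120:250,170:370];b=cv2.imread("pics/top2.png")[150:280,150:350]
cv2.imwrite("pics/pair2.png",cv2.resize(np.hstack([a,b]),None,fx=2,fy=2,interpolation=cv2.INTER_CUBIC))
```

```text
[513.12041905 -35.0514764  198.27506489] [1.79990699e+02 1.69051363e-02 9.41631551e+01] [ 1.03499474 -0.15469942 -2.80739759] [ 0.05266523 -0.00404366 -0.00162144] [-1.12625331e+01  2.14816598e+01  1.06955964e+02 -1.76497228e-02
  5.15489152e+01 -1.54147158e+01]
scene (230, 154, 65, 44) ((516.0943603515625, -34.67402648925781), (158.6954803466797, 207.80044555664062), 5.064733505249023)
top (255, 177, 19, 52) ((517.0640869140625, -115.5065689086914), (145.7998809814453, 50.54582977294922), 0.592620313167572)
```

View pics/pair2.png

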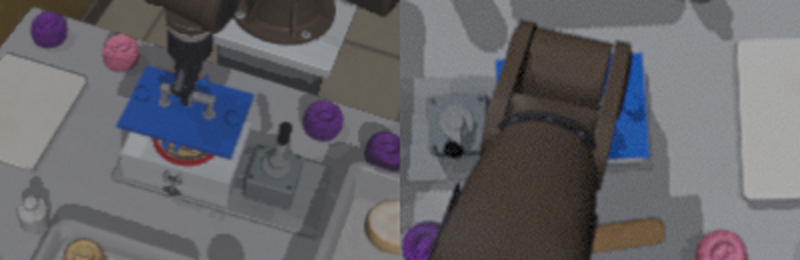

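Left crop (scene): the lid is held level above the form, with its edges roughly over the block and the pins hidden beneath. Right crop (top): the arm hides most of the lid. Compared in the same view, the lid centre is about 3.4 mm short along y, so I'll correct that and descend to near the pin tips.

jog_arm([
  [0.0034,0,0.01,0,0,0,0.005],
  [0.0034,0,0.025,0,0,0,0.005],
  [0.0034,0,0.038,0,0,0,0.005],
  [0.0034,0,0.046,0,0,0,0.005],
  [0.0034,0,0.052,0,0,0,0.005],
  [0.0034,0,0.054,0,0,0,0.005],
  [0.0034,0,0.054,0,0,0,0.005],
  [0.0034,0,0.054,0,0,0,0.005],
])

```text
clock: 13.42
position: [512.8, -30.6, 144.6]
tcp_rot: [180.0, 0.0, 94.3]
wrist_force: [0.5, 0.2, -2.7]
gripper_width: 14.4
gripper_force: 78.9
```

Run:
```python
from h import *
s=bot.observe();print(s['position'],s['tcp_rot'],s['wrist_force'],s['torque'])
im=bot.capture("scene")[:,:,::-1].copy()
h,sa,v=cv2.split(cv2.cvtColor(im,cv2.COLOR_BGR2HSV))
b=((h>105)&(h<125)&(sa>130)).astype(np.uint8);b=cv2.morphologyEx(b,cv2.MORPH_OPEN,np.ones((5,5)))
c=blobs(b[120:270,200:330],100)[0]+np.array([200,120]);zt=s['position'][2]-24
print(cv2.minAreaRect(np.float32(onz("scene",c[:,0],zt))))
```

```text
[512.83063337 -30.61877367 144.55220372] [1.79972002e+02 1.25886046e-02 9.43119126e+01] [ 0.46690765  0.23861686 -2.65004579] [-0.01465578  0.00229736  0.04497491]
((514.863037109375, -30.616683959960938), (156.27120971679688, 207.8309326171875), 5.194798946380615)
```

jog_arm([
  [-0.0005,0,0.002,0,0,0,0.005],
  [-0.0005,0,0.004,0,0,0,0.005],
  [-0.0005,0,0.006,0,0,0,0.005],
  [-0.0005,0,0.008,0,0,0,0.005],
  [-0.0005,0,0.009,0,0,0,0.005],
  [-0.0005,0,0.009,0,0,0,0.005],
])

```text
clock: 13.97
position: [512.5, -31.0, 135.0]
tcp_rot: [-180.0, -0.0, 94.3]
wrist_force: [-0.0, 0.2, -3.9]
gripper_width: 14.5
gripper_force: 78.9
```

jog_arm([
  [0,0,0.002,0,0,0,0.005],
  [0,0,0.004,0,0,0,0.005],
  [0,0,0.006,0,0,0,0.005],
  [0,0,0.006,0,0,0,0.005],
])

```text
clock: 14.3
position: [512.6, -31.1, 129.0]
tcp_rot: [-180.0, 0.0, 94.3]
wrist_force: [-1.0, 0.1, -3.3]
gripper_width: 14.9
gripper_force: 78.9
```

jog_arm([
  [0,0,0.001,0,0,0,0.005],
  [0,0,0.002,0,0,0,0.005],
  [0,0,0.003,0,0,0,0.005],
  [0,0,0.003,0,0,0,0.005],
], squeeze=100)

```text
clock: 14.63
position: [512.6, -31.1, 126.6]
tcp_rot: [180.0, 0.0, 94.3]
wrist_force: [-3.7, 0.6, 6.9]
gripper_width: 14.0
gripper_force: 103.4
```

jog_arm([
  [0,0,0.001,0,0,0,0.005],
  [0,0,0.002,0,0,0,0.005],
  [0,0,0.003,0,0,0,0.005],
  [0,0,0.003,0,0,0,0.005],
])

```text
clock: 14.97
position: [512.7, -31.1, 124.8]
tcp_rot: [179.9, 0.0, 94.3]
wrist_force: [-8.3, -0.0, 20.4]
gripper_width: 14.0
gripper_force: 105.4
```

jog_arm([
  [0,-0.0005,0.001,0,0,0,0.005],
  [0,-0.001,0.0015,0,0,0,0.005],
  [0,-0.001,0.0015,0,0,0,0.005],
  [0,-0.001,0.0015,0,0,0,0.005],
])

```text
clock: 15.3
position: [512.7, -31.1, 124.8]
tcp_rot: [179.7, 0.1, 94.3]
wrist_force: [-8.5, 3.1, 36.9]
gripper_width: 14.0
gripper_force: 107.7
```

Run:
```python
from h import *
s=bot.observe();print(s['position'],s['tcp_rot'],s['wrist_force'],s['torque'],s['clock'])
im=bot.capture("scene")
cv2.imwrite("pics/s3.png",cv2.resize(im[140:240,200:350,::-1],None,fx=5,fy=5,interpolation=cv2.INTER_CUBIC))
```

```text
[512.70929865 -31.113953   124.77257805] [1.79738853e+02 6.30196625e-02 9.43234028e+01] [-8.49415413  3.11066998 36.94398501] [0.46836305 1.32589085 0.04349653] 15.3
```

View pics/s3.png

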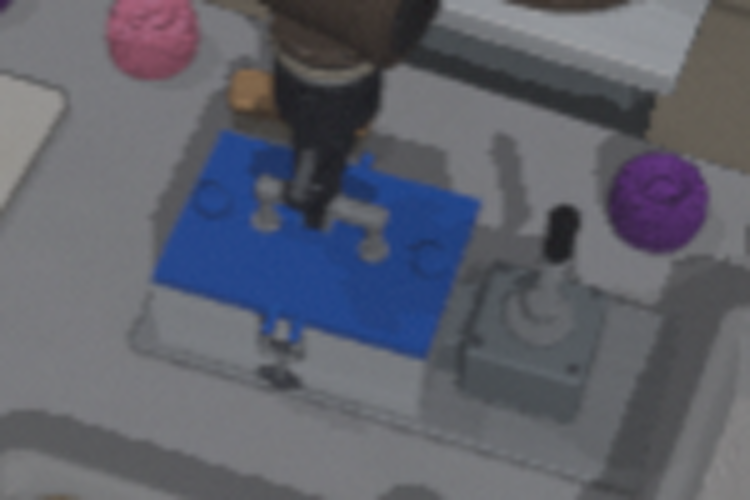

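The lid lies flush on the block at crop (320,250). Its z stopped dead at 124.8 mm while the force rose, so the seal is fully pressed. I'll ease the push a little, keep hold, and hand in.

jog_arm([
  [0,0,-0.0007,0,0,0,0.005],
  [0,0,-0.0007,0,0,0,0.005],
  [0,0,-0.0007,0,0,0,0.005],
])

```text
clock: 15.6
position: [512.7, -31.1, 124.8]
tcp_rot: [179.8, 0.1, 94.3]
wrist_force: [-4.8, 2.7, 28.8]
gripper_width: 14.2
gripper_force: 106.4
```

Run:
```python
from bench import bot
s=bot.observe();print(s['position'],s['wrist_force'],s['gripper_force'])
if s['wrist_force'][2]>18: print(bot.sign_off())
```

```text
[512.66781942 -31.1051181  124.80281636] [-4.76839177  2.69029143 28.82368203] 106.3824462890625
the job is handed in; nothing more can be done
None
```

I wound the crank to its stop by position (about 715° reckoned; the stop itself was not felt), seated the lid over both pins and handed in at about 15.6 s, still pressing it on the rim with about 29 N; sign-off gave no verdict.

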